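Shut the vacuum pump off from the drying chamber and let the air in

TASK

The samples in the vacuum chamber are dry. Push the blue lever of the pump valve round to its stop, crosswise to the pipe, so that the valve is fully shut, then press the red stop button on the pump right in, and only then ease the yellow vent lever open to its stop, in line with the pipe, slowly, taking two seconds or more. Push with a fingertip, take hold of nothing, leave the green button alone, and do not knock over or shift anything that stands about.

Things in the scene. Friction and masses are not known exactly. Their poses are not given: they have to be found in the camera images.
- pump_valve (a joint): Angle of the blue lever on the lid's left valve, whose steel tube runs on to the pump. 0 = fully shut, lever crosswise to the pipe; 1.571 = fully open, lever in line with the pipe, pointing towards the pump; a stop at each. Starts at 0.8 to 1.57. Seen from above, shutting (value falling) turns it anticlockwise. It stays where left; friction 0.2 N m, about 4 N at 55 mm from the pivot.
- vent_valve (a joint): Angle of the yellow lever on the lid's right valve, which ends in a short copper silencer. 0 = shut, lever crosswise to the pipe, as at the start; 1.571 = fully open, lever in line with the pipe, pointing away from the pump; a stop at each. Seen from above, opening (value rising) turns it anticlockwise. It stays where left; same friction as the blue one.
- pump_valve_pivot (a point): Pivot of the blue lever, at mid-height of the lever, 250 mm above the table; does not turn with it. Axes are the station's: z up, y along the pipe from vent valve to pump valve, x across the pipe, away from the robot. Shut, the lever points along -x; open, along +y. Its sleeve lies 18 to 74 mm from the pivot, 16 mm wide, 12 mm high. Pipe and valve body lie 26 mm and more below, but for the 18 mm thick stem.
- pump_valve_tip (a point): Free end of the blue lever, on its centreline, at mid-height; turns with the lever.
- vent_valve_pivot (a point): Pivot of the yellow lever, 150 mm along -y from the blue one's, same height, axes and lever size. Shut, the lever points along -x; open, along -y. A round gauge 52 mm across stands midway between the two pivots, 27 to 78 mm towards +x, its top about 10 mm above lever mid-height.
- vent_valve_tip (a point): Free end of the yellow lever, on its centreline, at mid-height; turns with the lever.
- stop_top (a point): Centre of the top face of the red stop button, 26 mm across, facing up on the grey starter box on top of the pump motor, about 222 mm above the table. It and the green button stand 52 mm apart and may be either way round.
- stop (a joint): Travel of the red stop button: 0 = out, 0.006 m = right in, about 5 N at the bottom; springs back.
- start_top (a point): Centre of the top face of the green start button, same size and height as the red one. Not to be pressed.
- start (a joint): Travel of the green start button: 0 = out, 0.006 m = right in, as the red one.
- jar: Small amber glass jar, 34 mm across and 40 mm high, standing on the chamber's clear lid behind the yellow lever's pivot, lower than the levers. Loose. Origin: centre of its underside; z up.
- beaker: Small glass beaker, 52 mm across and 65 mm high, on the base plate in front of the chamber. Loose. Origin: centre of its underside; z up.
- red_bottle: White plastic jar with a red lid, 84 mm across and 140 mm high, loose on the bench. Origin: centre of its underside; z up.
- white_bottle: White plastic bottle with a blue cap, 68 mm across and 160 mm high, loose on the bench. Origin: centre of its underside; z up.
- amber_bottle: Amber glass bottle with a black cap, 72 mm across and 170 mm high, loose on the bench. Origin: centre of its underside; z up.
- cylinder: Glass measuring cylinder, 28 mm across on a blue six-sided foot 68 mm across, 200 mm high, loose on the bench. Origin: centre of its underside; z up.
- mortar: White porcelain mortar, 136 mm across and 65 mm high, with its pestle in it reaching 107 mm high, loose on the bench. Origin: centre of its underside; z up.
There are look-alikes about, which are no part of the job. What is shaped like the white_bottle but pink, purple or turquoise is not meant.

How it is judged:
By the outcome, as a careful person would: the job done as asked, in the order asked, and still so for the second after the job is handed in, with the robot touching nothing.
It also fails if it takes over 67 s, if anything falls off the work surface, if the arm or the gripper's body presses on something with over 40 N, if the wrist force passes 120 N, or if a joint passes its speed limit or range.

ROBOT

A 6-joint arm with a two-finger parallel gripper is mounted at the origin on the work surface. World frame = base frame: x ahead of the robot, y to its left, z up, the work surface at z = 0. Lengths are in m, angles in rad, forces in N, time in s.
With the tool pointing down it reaches from about 0.375 to 0.975 m from the base axis. Payload 3.8 kg.
Tool frame: the origin (TCP) lies at the very end of the fingers, on their centre line; the grasp point (between the pads) lies 19 mm behind it; z points along the fingers, y is the line along which they close (so a half turn about z gives the same grasp; the last joint's range is limited). The gripper opens to 85 mm and grips with 20 to 120 N. Pads are 22 mm wide; open, the fingers measure 114 mm over their backs; the gripper's body (76 mm by 85 mm) begins 54 mm behind the grasp point. The pads swing forward as they close: fully open they stand 13 mm farther back than shut.
Start: joints at [-1.324, 0.264, 1.604, -0, 1.274, -0.037], TCP at [0.189, -0.648, 0.231] pointing down, gripper open.
Joint ranges: [-2.63, 2.63], [-0.94, 2.18], [0.31, 2.57], [-1.31, 4.45], [0, 2.66], [-2.55, 2.55]. Speed limits (rad/s): [2.57, 2.57, 3.14, 3.14, 3.14, 3.14].

INTERFACE

Orientations are given as a rotation vector (axis times angle).
In Python, from workcell import read_state, read_camera, calibration, finish_job gives the robot as it stands.
- The arm moves only by the tool step_arm, never from a script. Its argument "commands" is a list of rows, each an object of numbers: "fingers": the gripper's target within -1 to 1 (shut at 1, half-way at 0, fully open at -1); "dx", "dy", "dz": the shift along the tool's x, y, z in m; "roll": the turn about the tool's z in degrees. In form: [{"fingers": .., "dx": .., "dy": .., "dz": .., "roll": ..}, ...]. A call has 1 to 8 rows; each row is the pose to reach, as a shift and turn from the pose commanded when the call began, along the tool's axes at that moment; what a row does not reach only later rows make up. A row lasts 1/8 s, in which the tool goes at most 62.5 mm and 10.7 degrees, less where a joint would pass 70% of its speed; a pose out of reach is approached as far as the arm can. A call with a gripper value outside its range is refused whole. The fingers move at their own pace and stop on an object; "squeeze" is the grip in N (left out, the last holds). Time passes only in rows, so rows that repeat a pose let the fingers close. It gives the time, the measured TCP pose, the force, the opening and the grip force at its end, in the units of the state.
- read_state(): the state, without advancing time (a new reading comes with each control period).
- read_camera(name): name is "scene" or "top" or "wrist"; returns (picture, depth): 400x640x3 uint8, blue, green, red; 400x640 float32, m along the optical axis (not along the pixel's ray), 0 where there is no reading.
- calibration(name): a dict with "intrinsics" (3x3 intrinsics, pixels), "world_to_cam" (4x4, takes a point from world to camera coordinates). Camera axes: x right, y up, looking along -z (the intrinsics and any distortion apply to the point x, -y, -z); pixel columns grow to the right and rows downward; lengths in m; the calibration is good to about 2 mm. A picture is of the moment at which its call begins: read the wrist's pose just before it. calibration takes no time and is no camera call; for the wrist camera it gives the pose at the moment of the call.
- finish_job(): hands the job in; it is judged then, once.
The state is a dict: "time": time; "q": joint angles; "joint_vel": joint speeds; "joint_torque": joint torques, N m; "tool_pos": TCP position; "tcp_rot": TCP orientation; "wrist_force": force on the tool from outside, world axes, zero at the start; "torque": the same for the moment, N m; "width": opening from 0.0 (shut) to 1.0 (fully open); "grip_force": force on a finger pad.
Only numpy, scipy, OpenCV 4.12 (cv2) and the standard library are available. Lean on these libraries where they do the work, as an engineer would, in place of code of your own. Each camera call takes 0.05 s, during which the arm holds its last target. There are 200 camera calls.

## Working session

There is one attempt and no reset: what is moved stays moved. The work goes in short steps, Python scripts to look and compute and a tool call to move; the robot and the scene stay as the last step left them, time stands still between calls to the robot, and variables do not carry over. Pictures are saved under pics/ and viewed, at most 10 in all, crops included, and the job is handed in when it is done.

Besides the shell and the picture viewer there is one more tool, called after "Emit:" as name([rows], argument=value, ...), one row to a line, values as JSON. step_arm: Moves the arm, as the interface text tells. Its arguments: {"type":"object","properties":{"commands":{"type":"array","items":{"type":"object","properties":{"fingers":{"type":"number"},"dx":{"type":"number"},"dy":{"type":"number"},"dz":{"type":"number"},"roll":{"type":"number"}}}},"squeeze":{"type":"number"}},"required":["commands"]}

```bash
mkdir -p pics; cat > h.py <<'E'
import numpy as np,cv2
from workcell import *
def cap(n):
    c=calibration(n); p,d=read_camera(n); K=np.array(c["intrinsics"]);T=np.linalg.inv(np.array(c["world_to_cam"]))
    v,u=np.mgrid[:400,:640]
    X=np.stack([(u-K[0,2])/K[0,0]*d,-(v-K[1,2])/K[1,1]*d,-d,np.ones_like(d)],-1)@T.T
    return p,d,X[...,:3]
E
python3 - <<'E'
from h import *
s=read_state();print(s["time"],s["tool_pos"],s["tcp_rot"])
for n in ("scene","top"):
    p,d,X=cap(n);cv2.imwrite(f"pics/{n}.png",p);np.savez(f"{n}.npz",p=p,d=d,X=X)
    print(calibration(n))
E
```

```text
0.0 [ 0.18880974 -0.64730484  0.22993198] [-3.10781239e+00 -4.44015020e-01  3.91110181e-04]
{'intrinsics': array([[451.97856441,   0.        , 316.74131592],
       [  0.        , 451.97856441, 201.45581631],
       [  0.        ,   0.        ,   1.        ]]), 'world_to_cam': array([[ 0.65716224,  0.75368194,  0.01006599, -0.33117596],
       [-0.46614387,  0.39588052,  0.79119435,  0.10297237],
       [ 0.59232397, -0.52463525,  0.61148195, -1.65839143],
       [ 0.        ,  0.        ,  0.        ,  1.        ]])}
{'intrinsics': array([[421.90757188,   0.        , 318.65940312],
       [  0.        , 421.90757188, 190.56115535],
       [  0.        ,   0.        ,   1.        ]]), 'world_to_cam': array([[ 0.02519043, -0.99963357,  0.00990819, -0.05338885],
       [ 0.98494378,  0.02651349,  0.17082967, -0.5270866 ],
       [-0.17102978,  0.00545573,  0.98525076, -1.27619272],
       [ 0.        ,  0.        ,  0.        ,  1.        ]])}
```

View pics/scene.png

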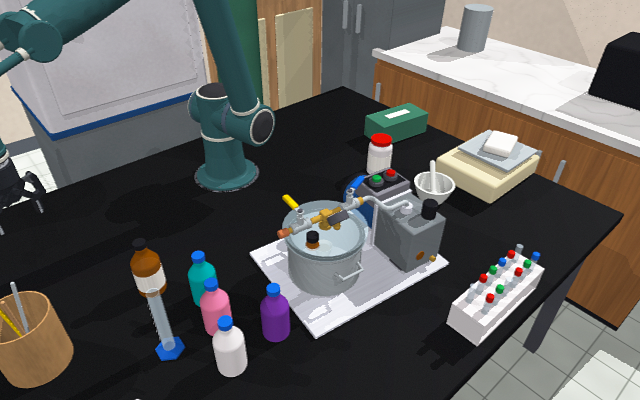

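View pics/top.png

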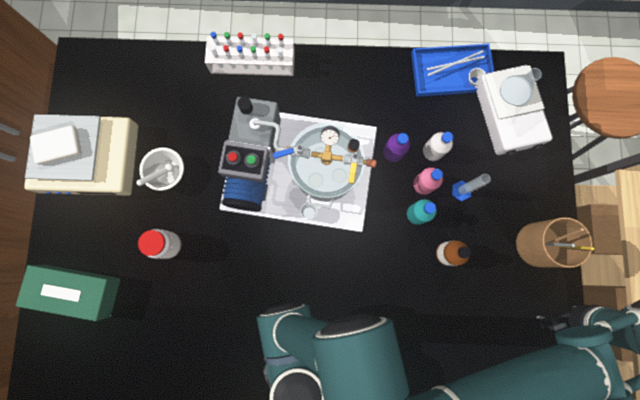

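The top view shows the station: blue lever about (283,153), yellow lever (352,172), red button (233,157), green (251,160), gauge (329,135), jar (353,146), beaker (309,211). Next I measure these.

```bash
python3 - <<'E'
from h import *
for n,box in (("top",(215,90,385,235)),("scene",(240,140,460,340))):
    z=np.load(n+".npz");p,X=z["p"],z["X"];hsv=cv2.cvtColor(p,cv2.COLOR_BGR2HSV)
    H,S,V=[hsv[...,i].astype(int) for i in range(3)]
    vv,uu=np.mgrid[:400,:640]
    inb=(uu>box[0])&(uu<box[2])&(vv>box[1])&(vv<box[3])
    for name,(lo,hi),zr in (("blue",(105,125),(.235,.275)),("yellow",(24,33),(.235,.275)),("red",(0,8),(.205,.24)),("green",(45,80),(.205,.24))):
        m=inb&(H>=lo)&(H<=hi)&(S>130)&(V>70)&(X[...,2]>zr[0])&(X[...,2]<zr[1])
        k,lab,st,_=cv2.connectedComponentsWithStats(m.astype(np.uint8))
        for i in range(1,k):
            if st[i,4]<12: continue
            P=X[lab==i];c=P.mean(0);U=np.linalg.svd(P[:,:2]-c[:2],full_matrices=False)[2][0];t=(P[:,:2]-c[:2])@U
            print(n,name,st[i],c.round(4),"z",np.percentile(P[:,2],[5,50,95]).round(3),"dir",U.round(3),"ends",(c[:2]+U*t.min()).round(4),(c[:2]+U*t.max()).round(4))
p=np.load("top.npz")["p"];cv2.imwrite("pics/c.png",cv2.resize(p[90:235,215:385],None,fx=4,fy=4,interpolation=cv2.INTER_CUBIC))
E
```

```text
top blue [273 148  20  10 100] [0.5917 0.0602 0.2557] z [0.253 0.256 0.26 ] dir [ 0.324 -0.946] ends [0.5832 0.085 ] [0.6004 0.0348]
top yellow [349 163   7  19  80] [ 0.5434 -0.1263  0.2562] z [0.254 0.256 0.259] dir [-0.988  0.155] ends [ 0.5681 -0.1302] [ 0.5191 -0.1225]
top red [228 152  10   9  64] [0.5863 0.2007 0.2212] z [0.217 0.221 0.224] dir [-0.217 -0.976] ends [0.589 0.213] [0.5838 0.1893]
top green [248 156   7   8  43] [0.58   0.1491 0.2214] z [0.217 0.221 0.225] dir [-0.97   0.244] ends [0.589  0.1469] [0.5706 0.1515]
scene blue [351 176  13  14  93] [0.5945 0.0582 0.2555] z [0.25  0.256 0.259] dir [ 0.332 -0.943] ends [0.5846 0.0864] [0.603  0.0342]
scene yellow [282 195  16  15 106] [ 0.5449 -0.1286  0.2555] z [0.25  0.256 0.259] dir [ 0.993 -0.115] ends [ 0.5152 -0.1252] [ 0.57   -0.1315]
scene red [386 169   9   8  53] [0.5892 0.199  0.2209] z [0.214 0.222 0.226] dir [ 0.682 -0.731] ends [0.5763 0.2127] [0.5962 0.1914]
scene green [372 175   9   7  57] [0.5821 0.1473 0.2211] z [0.216 0.222 0.225] dir [-0.105 -0.994] ends [0.5835 0.1598] [0.5808 0.1349]
```

View pics/c.png

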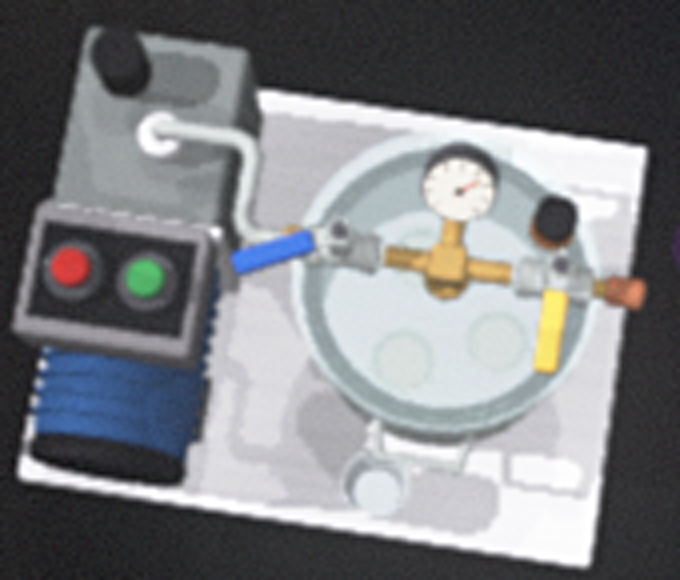

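The crop shows the blue lever part-open (tip about (235,262) in the crop), the yellow one shut, red left of green, and the steel tube running from the left valve to the pump. Fixing the station frame and checking heights around the working area.

```bash
cat >> h.py <<'E'
ya=-np.deg2rad(7.5);xs=np.array([np.cos(ya),np.sin(ya)]);ys=np.array([-xs[1],xs[0]])
VP=np.array([.5888,-.1335]);BP=(VP+.15*ys+np.array([.6077,.0172]))/2
def w(P,p): return P+np.array(p)@np.array([xs,ys])
def tool(P):  # world xy -> (x along station x, y along -station y) relative to current TCP
    d=P-read_state()["tool_pos"][:2]; return d@xs,-d@ys
E
python3 - <<'E'
from h import *
print(BP,VP,(BP-VP)@xs,(BP-VP)@ys)
G=np.full((14,24),0.)
for n in("scene","top"):
    X=np.load(n+".npz")["X"].reshape(-1,3);r=X[:,:2]-BP;a=r@xs;b=r@ys
    i=((a+.12)//.02).astype(int);j=((b+.24)//.02).astype(int);k=(i>=0)&(i<14)&(j>=0)&(j<24)&(X[:,2]<.5)
    np.maximum.at(G,(i[k],j[k]),X[k,2])
print("cols y_s from -240 mm, rows x_s from -120, 20mm cells")
for r in range(14): print(-120+20*r,(G[r]*1000).astype(int))
for n,P in(("blue closed start",w(BP,(.008,.066))),("yellow start",w(VP,(-.055,.035)))):print(n,P)
R=cv2.Rodrigues(read_state()["tcp_rot"])[0];print(R.round(3))
E
```

```text
[0.60803946 0.01620836] [ 0.5888 -0.1335] -0.00046599464379831865 0.1509388428209961
cols y_s from -240 mm, rows x_s from -120, 20mm cells
-120 [  7  17  18  18  18 169 173 174 173 174 171  16  20  16  17  17 123 148
 160 161 159 154 138   9]
-100 [  5  20  20  16 172 173 174 175 175 177 174 175 167  18  17  18 204 202
 203 204 204 206 204  12]
-80 [  8  16  17 172 259 175 175 175 174 174 175 174 173  18  20  18 204 211
 217 213 215 220 204 196]
-60 [  5  18  17 174 260 174 175 174 174 174 174 176 174 172  15  16 204 225
 227 217 226 225 210   0]
-40 [  8  19 169 174 260 176 175 174 175 175 173 177 174 261 260 259 204 223
 225 214 226 225 211   0]
-20 [  4 218 218 219 261 233 215 220 225 215 222 257 259 259 258 213 204 204
 205 205 206 205 204   0]
0 [  5 219 218 223 258 220 215 222 223 215 222 258 257 219 213 215 199 202
 201 202 200 205 199   0]
20 [  8  16 173 174 213 214 174 238 239 235 174 174 175 174  15 215 172 173
 173 174 173 176 176   0]
40 [  6  16  17 184 216 213 234 258 260 254 174 175 175 173  15 216 209 208
 193 197 174 173 174   0]
60 [  5  17  16 172 211 210 175 259 262 255 174 175 174  16  18 212 215 214
 213 209 174 173 174   0]
80 [  6  18  19  16 174 175 175 174 174 176 176 174 170  16  19  17 171 173
 193 194 216 214 172   0]
100 [  8  18  19  17  16 171 173 175 174 174 172  17  16  20  16  20 171 173
 173 203 218 218 212   0]
120 [  4  17  17  18  16  15 108 106 107 108  16  16  17  18  19  18 173 173
 174 173 219 218 174  14]
140 [  6  17  17  16  18  17  16  17  16  17  16  19  21  16  16  16 171 171
 172 173 172 172 173  19]
blue closed start [0.62458575 0.08059952]
yellow start [ 0.53883895 -0.09162049]
[[ 0.96   0.28  -0.   ]
 [ 0.28  -0.96   0.002]
 [ 0.    -0.002 -1.   ]]
```

Emit:
step_arm([
  {"dz":-0.06,"fingers":1},
  {"dz":-0.12,"fingers":1},
  {"dz":-0.17,"fingers":1},
  {"dz":-0.17,"fingers":1,"roll":10},
  {"dz":-0.17,"fingers":1,"roll":20},
  {"dz":-0.17,"fingers":1,"roll":23.75},
  {"dz":-0.17,"fingers":1,"roll":23.75},
], squeeze=20)

```text
invalid input
```

Everything apart from the levers and gauge stays below 0.23 m. The move was refused, so I'm retrying with every key filled in.

Emit:
step_arm([
  {"dx":0,"dy":0,"dz":-0.06,"roll":0,"fingers":1},
  {"dx":0,"dy":0,"dz":-0.12,"roll":0,"fingers":1},
  {"dx":0,"dy":0,"dz":-0.17,"roll":0,"fingers":1},
  {"dx":0,"dy":0,"dz":-0.17,"roll":10,"fingers":1},
  {"dx":0,"dy":0,"dz":-0.17,"roll":20,"fingers":1},
  {"dx":0,"dy":0,"dz":-0.17,"roll":23.75,"fingers":1},
  {"dx":0,"dy":0,"dz":-0.17,"roll":23.75,"fingers":1},
], squeeze=20)

```text
time: 0.98
tool_pos: [0.1889, -0.6478, 0.4005]
tcp_rot: [-3.134, 0.204, 0.001]
wrist_force: [-0.5, -0.2, -0.2]
width: -0.004
grip_force: 0.0
```

Emit:
step_arm([
  {"dx":0.022,"dy":-0.052,"dz":0,"roll":0,"fingers":1},
  {"dx":0.044,"dy":-0.104,"dz":0,"roll":0,"fingers":1},
  {"dx":0.066,"dy":-0.156,"dz":0,"roll":0,"fingers":1},
  {"dx":0.088,"dy":-0.208,"dz":0,"roll":0,"fingers":1},
  {"dx":0.11,"dy":-0.26,"dz":0,"roll":0,"fingers":1},
  {"dx":0.132,"dy":-0.312,"dz":0,"roll":0,"fingers":1},
  {"dx":0.154,"dy":-0.364,"dz":0,"roll":0,"fingers":1},
  {"dx":0.176,"dy":-0.416,"dz":0,"roll":0,"fingers":1},
])

```text
time: 1.98
tool_pos: [0.4182, -0.2568, 0.4012]
tcp_rot: [3.135, -0.203, 0.0]
wrist_force: [0.7, -0.9, 0.3]
width: 0.004
grip_force: 0.0
```

Emit:
step_arm([
  {"dx":0.022,"dy":-0.052,"dz":0,"roll":0,"fingers":1},
  {"dx":0.044,"dy":-0.104,"dz":0,"roll":0,"fingers":1},
  {"dx":0.066,"dy":-0.156,"dz":0,"roll":0,"fingers":1},
  {"dx":0.088,"dy":-0.208,"dz":0,"roll":0,"fingers":1},
  {"dx":0.11,"dy":-0.26,"dz":0,"roll":0,"fingers":1},
  {"dx":0.132,"dy":-0.312,"dz":0,"roll":0,"fingers":1},
  {"dx":0.161,"dy":-0.363,"dz":0,"roll":0,"fingers":1},
  {"dx":0.161,"dy":-0.363,"dz":0,"roll":0,"fingers":1},
])

```text
time: 2.98
tool_pos: [0.6258, 0.0838, 0.3991]
tcp_rot: [-3.135, 0.196, 0.004]
wrist_force: [-0.5, -0.3, -0.2]
width: -0.002
grip_force: 0.0
```

```bash
python3 - <<'E'
from h import *
s=read_state();print(s["time"],s["tool_pos"],s["tcp_rot"],s["wrist_force"],"to start",tool(w(BP,(.008,.066))))
p,d,X=cap("wrist");cv2.imwrite("pics/w1.png",p);np.savez("w1.npz",p=p,d=d,X=X)
hsv=cv2.cvtColor(p,cv2.COLOR_BGR2HSV);H,S,V=[hsv[...,i].astype(int) for i in range(3)]
for name,(lo,hi),zr in (("blue",(105,125),(.252,.262)),("yellow",(24,33),(.252,.262)),("red",(0,8),(.21,.23)),("green",(45,80),(.21,.23))):
    m=(H>=lo)&(H<=hi)&(S>130)&(V>70)&(X[...,2]>zr[0])&(X[...,2]<zr[1])
    k,lab,st,_=cv2.connectedComponentsWithStats(m.astype(np.uint8))
    for i in range(1,k):
        if st[i,4]<60: continue
        P=X[lab==i];(c,sz,an)=cv2.minAreaRect(P[:,:2].astype(np.float32)*1000)
        print(name,st[i],"c",c,"size",sz,an,"z",np.median(P[:,2]))
E
```

```text
2.975 [0.62580406 0.08380432 0.39907957] [-3.13494346  0.19615069  0.00430616] [-0.51656032 -0.26875927 -0.16758324] to start (np.float64(-0.0007895713173143314), np.float64(0.003336404338731421))
blue [323 197  52  34 772] c (593.36376953125, 62.303550720214844) size (15.196569442749023, 54.18003845214844) 19.891651153564453 z 0.25617754431903345
yellow [518 213  26  49 786] c (543.8040771484375, -123.66793823242188) size (16.242530822753906, 54.15619659423828) 82.52960968017578 z 0.25620413914503115
red [213 213  23  22 395] c (585.5590209960938, 203.0661163330078) size (27.831501007080078, 24.96321678161621) 9.33466625213623 z 0.222104156868058
green [259 213  22  22 384] c (578.0751953125, 152.0457763671875) size (23.958208084106445, 29.484268188476562) 79.30514526367188 z 0.22218931386390536
```

View pics/w1.png

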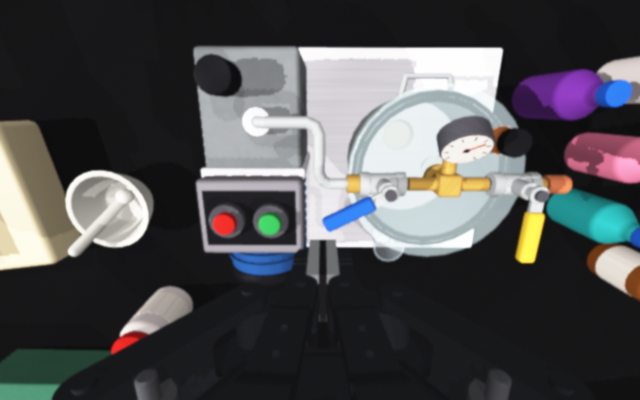

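The wrist view confirms the layout (blue lever (348,213), red button (224,224), yellow lever (530,237)). It also agrees with the other cameras to about 3 mm. Now down beside the blue lever on its far side.

Emit:
step_arm([
  {"dx":0,"dy":0,"dz":0.05,"roll":0,"fingers":1},
  {"dx":0,"dy":0,"dz":0.1,"roll":0,"fingers":1},
  {"dx":0,"dy":0,"dz":0.14,"roll":0,"fingers":1},
  {"dx":0,"dy":0,"dz":0.155,"roll":0,"fingers":1},
  {"dx":0,"dy":0,"dz":0.161,"roll":0,"fingers":1},
  {"dx":0,"dy":0,"dz":0.161,"roll":0,"fingers":1},
])

```text
time: 3.78
tool_pos: [0.6254, 0.0801, 0.242]
tcp_rot: [-3.135, 0.206, -0.004]
wrist_force: [0.7, 1.0, -0.7]
width: -0.001
grip_force: 0.0
```

Emit:
step_arm([
  {"dx":-0.008,"dy":0.004,"dz":0,"roll":0,"fingers":1},
  {"dx":-0.0146,"dy":0.0075,"dz":0,"roll":0,"fingers":1},
  {"dx":-0.022,"dy":0.0085,"dz":0,"roll":0,"fingers":1},
  {"dx":-0.029,"dy":0.01,"dz":0,"roll":0,"fingers":1},
  {"dx":-0.036,"dy":0.0135,"dz":0,"roll":0,"fingers":1},
  {"dx":-0.043,"dy":0.0175,"dz":0,"roll":0,"fingers":1},
  {"dx":-0.049,"dy":0.0235,"dz":0,"roll":0,"fingers":1},
  {"dx":-0.055,"dy":0.0295,"dz":0,"roll":0,"fingers":1},
])

```text
time: 4.78
tool_pos: [0.5685, 0.0594, 0.2423]
tcp_rot: [-3.132, 0.205, -0.011]
wrist_force: [5.7, 3.8, 1.2]
width: -0.003
grip_force: 2.8
```

Emit:
step_arm([
  {"dx":-0.003,"dy":0.005,"dz":0,"roll":0,"fingers":1},
  {"dx":-0.006,"dy":0.01,"dz":0,"roll":0,"fingers":1},
  {"dx":-0.008,"dy":0.014,"dz":0,"roll":0,"fingers":1},
  {"dx":-0.008,"dy":0.0155,"dz":0,"roll":0,"fingers":1},
  {"dx":-0.008,"dy":0.0155,"dz":0,"roll":0,"fingers":1},
])

```text
time: 5.4
tool_pos: [0.5573, 0.0458, 0.2418]
tcp_rot: [-3.131, 0.205, -0.006]
wrist_force: [2.7, 5.2, 2.2]
width: 0.001
grip_force: 3.1
```

Emit:
step_arm([
  {"dx":0,"dy":0.002,"dz":0.002,"roll":0,"fingers":1},
  {"dx":0,"dy":0.004,"dz":0.002,"roll":0,"fingers":1},
  {"dx":0,"dy":0.004,"dz":0.002,"roll":0,"fingers":1},
])

```text
time: 5.78
tool_pos: [0.5575, 0.0454, 0.2412]
tcp_rot: [-3.124, 0.204, -0.008]
wrist_force: [1.7, 15.8, 5.4]
width: 0.003
grip_force: 8.3
```

Emit:
step_arm([
  {"dx":0,"dy":0.0015,"dz":0,"roll":0,"fingers":1},
  {"dx":0,"dy":0.003,"dz":0,"roll":0,"fingers":1},
  {"dx":0,"dy":0.003,"dz":0,"roll":0,"fingers":1},
])

```text
time: 6.15
tool_pos: [0.5574, 0.0452, 0.2413]
tcp_rot: [-3.119, 0.204, -0.009]
wrist_force: [3.8, 24.3, 5.0]
width: -0.003
grip_force: 12.2
```

The force builds up without any motion, so the lever is at its stop. Backing off, lifting and checking.

Emit:
step_arm([
  {"dx":0,"dy":-0.015,"dz":0,"roll":0,"fingers":1},
  {"dx":0,"dy":-0.035,"dz":0,"roll":0,"fingers":1},
  {"dx":0,"dy":-0.035,"dz":-0.05,"roll":0,"fingers":1},
  {"dx":0.01,"dy":-0.08,"dz":-0.1,"roll":0,"fingers":1},
  {"dx":0.03,"dy":-0.13,"dz":-0.1,"roll":0,"fingers":1},
  {"dx":0.05,"dy":-0.16,"dz":-0.1,"roll":0,"fingers":1},
  {"dx":0.05,"dy":-0.16,"dz":-0.1,"roll":0,"fingers":1},
])

```text
time: 7.02
tool_pos: [0.6263, 0.1914, 0.3368]
tcp_rot: [3.134, -0.201, -0.003]
wrist_force: [-0.6, 0.1, 0.3]
width: 0.002
grip_force: 0.0
```

```bash
cat >> h.py <<'E'
def look(n,zoff=0):
    p,d,X=cap(n);hsv=cv2.cvtColor(p,cv2.COLOR_BGR2HSV);H,S,V=[hsv[...,i].astype(int) for i in range(3)]
    for name,(lo,hi),zr in (("blue",(105,125),(.250,.263)),("yellow",(24,33),(.250,.263)),("red",(0,8),(.205,.23)),("green",(45,80),(.205,.23))):
        m=(H>=lo)&(H<=hi)&(S>130)&(V>70)&(X[...,2]>zr[0])&(X[...,2]<zr[1])
        k,lab,st,_=cv2.connectedComponentsWithStats(m.astype(np.uint8))
        for i in range(1,k):
            if st[i,4]<40: continue
            P=X[lab==i];print(n,name,st[i],[np.round(q,1) for q in cv2.minAreaRect(P[:,:2].astype(np.float32)*1000)],"z",np.median(P[:,2]))
    return p
E
python3 - <<'E'
from h import *
s=read_state();print(s["time"],s["tool_pos"],s["wrist_force"],"to red",tool(np.array([.5865,.2015])))
for n in("scene","top","wrist"):cv2.imwrite(f"pics/{n}2.png",look(n))
E
```

```text
7.025 [0.62628329 0.19138615 0.33679091] [-0.57253048  0.05486698  0.34027003] to red (np.float64(-0.04076306336051774), np.float64(-0.004834566714652468))
scene blue [331 176  17  13  94] [array([562.3,  22.5]), array([19.1, 53.8]), np.float64(84.3)] z 0.25560480416531234
scene yellow [282 195  16  15 107] [array([ 543.4, -127.6]), array([14.9, 55.8]), np.float64(81.7)] z 0.25584261599644786
scene red [386 169   9   8  53] [array([587.1, 200.6]), array([22.7, 23. ]), np.float64(38.8)] z 0.2219213344188966
scene green [372 175   9   7  57] [array([580.2, 149.8]), array([24.7, 24.1]), np.float64(63.9)] z 0.22189831464902487
top blue [293 155   8  19  95] [array([562.6,  22.7]), array([13.2, 51. ]), np.float64(82.3)] z 0.2552776005454358
top yellow [349 164   7  19  78] [array([ 541.1, -126.9]), array([11.5, 49. ]), np.float64(81.6)] z 0.25579457006625095
top green [248 156   7   8  46] [array([579.6, 148.7]), array([20.4, 16.9]), np.float64(4.0)] z 0.22157414780863183
wrist blue [ 512  221   33   61 1331] [array([563.5,  25.5]), array([16.2, 55.1]), np.float64(82.5)] z 0.25608202084935827
wrist red [300 221  27  26 448] [array([588.1, 205.9]), array([21.6, 27.6]), np.float64(30.0)] z 0.222126856087596
wrist green [355 221  27  27 581] [array([578.4, 152.9]), array([24.5, 29.8]), np.float64(88.4)] z 0.2222220064301686
```

The blue lever is shut: it lies at 82.5°, parallel to the yellow one. Next, over to the red button.

Emit:
step_arm([
  {"dx":-0.02,"dy":-0.003,"dz":0,"roll":0,"fingers":1},
  {"dx":-0.04,"dy":-0.0055,"dz":0,"roll":0,"fingers":1},
  {"dx":-0.04,"dy":-0.0055,"dz":0.05,"roll":0,"fingers":1},
  {"dx":-0.04,"dy":-0.0055,"dz":0.09,"roll":0,"fingers":1},
  {"dx":-0.04,"dy":-0.0055,"dz":0.105,"roll":0,"fingers":1},
  {"dx":-0.04,"dy":-0.0055,"dz":0.105,"roll":0,"fingers":1},
])

```text
time: 7.92
tool_pos: [0.586, 0.1994, 0.2328]
tcp_rot: [3.134, -0.206, -0.003]
wrist_force: [-0.1, -0.8, 0.5]
width: 0.001
grip_force: 0.0
```

Emit:
step_arm([
  {"dx":0,"dy":0,"dz":0.003,"roll":0,"fingers":1},
  {"dx":0,"dy":0,"dz":0.006,"roll":0,"fingers":1},
  {"dx":0,"dy":0,"dz":0.009,"roll":0,"fingers":1},
  {"dx":0,"dy":0,"dz":0.012,"roll":0,"fingers":1},
  {"dx":0,"dy":0,"dz":0.012,"roll":0,"fingers":1},
])

```text
time: 8.55
tool_pos: [0.5871, 0.1999, 0.2214]
tcp_rot: [-3.135, 0.205, -0.001]
wrist_force: [-0.0, -0.2, 2.4]
width: -0.005
grip_force: 0.8
```

Emit:
step_arm([
  {"dx":0,"dy":0,"dz":0.0015,"roll":0,"fingers":1},
  {"dx":0,"dy":0,"dz":0.003,"roll":0,"fingers":1},
  {"dx":0,"dy":0,"dz":0.003,"roll":0,"fingers":1},
])

```text
time: 8.93
tool_pos: [0.5871, 0.2, 0.2186]
tcp_rot: [-3.135, 0.205, -0.001]
wrist_force: [-0.1, 0.4, 3.5]
width: 0.003
grip_force: 1.7
```

Emit:
step_arm([
  {"dx":0,"dy":0,"dz":0.0015,"roll":0,"fingers":1},
  {"dx":0,"dy":0,"dz":0.003,"roll":0,"fingers":1},
  {"dx":0,"dy":0,"dz":0.003,"roll":0,"fingers":1},
])

```text
time: 9.3
tool_pos: [0.5871, 0.2, 0.216]
tcp_rot: [-3.135, 0.205, -0.001]
wrist_force: [-1.6, -0.2, 7.2]
width: -0.002
grip_force: 3.1
```

Emit:
step_arm([
  {"dx":0,"dy":0,"dz":0.001,"roll":0,"fingers":1},
  {"dx":0,"dy":0,"dz":0.002,"roll":0,"fingers":1},
  {"dx":0,"dy":0,"dz":0.002,"roll":0,"fingers":1},
])

```text
time: 9.68
tool_pos: [0.5872, 0.2, 0.2159]
tcp_rot: [-3.134, 0.205, -0.002]
wrist_force: [-3.6, -1.0, 13.2]
width: -0.001
grip_force: 6.5
```

```bash
python3 - <<'E'
from h import *
z=np.load("w1.npz")
X=z["X"];c=np.array([.5820,.1775])
for nm,q in(("red",(.5856,.2031)),("green",(.5781,.1520))):
    r=np.hypot(X[...,0]-q[0],X[...,1]-q[1])
    for a in range(0,30,3):
        m=(r>=a/1e3)&(r<(a+3)/1e3)&(X[...,2]>.1);print(nm,a,np.percentile(X[m][:,2],[10,50,90]).round(4))
p=read_camera("scene")[0];cv2.imwrite("pics/s3.png",cv2.resize(p[140:220,340:440],None,fx=6,fy=6,interpolation=cv2.INTER_CUBIC))
E
```

```text
red 0 [0.2218 0.2224 0.223 ]
red 3 [0.2218 0.2223 0.2233]
red 6 [0.2215 0.2224 0.2232]
red 9 [0.2195 0.222  0.2232]
red 12 [0.2119 0.2148 0.2217]
red 15 [0.2117 0.2125 0.2134]
red 18 [0.202  0.2117 0.2131]
red 21 [0.2008 0.2019 0.2105]
red 24 [0.2006 0.2016 0.2024]
red 27 [0.2005 0.2014 0.2025]
green 0 [0.2214 0.2222 0.2235]
green 3 [0.2216 0.2225 0.2233]
green 6 [0.2216 0.2225 0.2234]
green 9 [0.2213 0.2221 0.2232]
green 12 [0.2121 0.216  0.2222]
green 15 [0.2115 0.2124 0.2134]
green 18 [0.2091 0.2122 0.2133]
green 21 [0.2008 0.2023 0.2115]
green 24 [0.2007 0.2015 0.2025]
green 27 [0.2005 0.2014 0.2023]
```

View pics/s3.png

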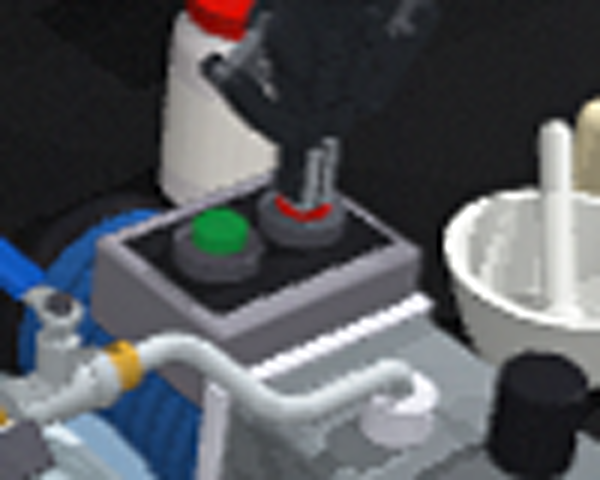

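The picture shows the fingertip pressing the red button down into its bezel, with the green one untouched at (220,230). Its height of 0.216 m is 6 mm in, above the bezel at 0.2125 m. Now lifting and crossing to the yellow lever.

Emit:
step_arm([
  {"dx":0,"dy":0,"dz":-0.03,"roll":0,"fingers":1},
  {"dx":0,"dy":0,"dz":-0.08,"roll":0,"fingers":1},
  {"dx":0,"dy":0,"dz":-0.12,"roll":0,"fingers":1},
  {"dx":0,"dy":0.05,"dz":-0.12,"roll":0,"fingers":1},
  {"dx":0,"dy":0.1,"dz":-0.12,"roll":0,"fingers":1},
  {"dx":0,"dy":0.15,"dz":-0.12,"roll":0,"fingers":1},
  {"dx":-0.005,"dy":0.2,"dz":-0.12,"roll":0,"fingers":1},
  {"dx":-0.01,"dy":0.25,"dz":-0.12,"roll":0,"fingers":1},
])

```text
time: 10.72
tool_pos: [0.5435, -0.0481, 0.3321]
tcp_rot: [-3.135, 0.205, 0.003]
wrist_force: [0.8, 0.4, -0.3]
width: -0.001
grip_force: 0.0
```

Emit:
step_arm([
  {"dx":0,"dy":0.03,"dz":0,"roll":0,"fingers":1},
  {"dx":0,"dy":0.044,"dz":0,"roll":0,"fingers":1},
  {"dx":0,"dy":0.044,"dz":0,"roll":0,"fingers":1},
])

```text
time: 11.1
tool_pos: [0.5385, -0.0906, 0.3326]
tcp_rot: [-3.134, 0.207, 0.002]
wrist_force: [1.0, -1.1, 0.3]
width: -0.002
grip_force: 0.0
```

```bash
python3 - <<'E'
from h import *
s=read_state();print(s["time"],s["tool_pos"],s["tcp_rot"],"to start",tool(np.array([.539,-.090])))
for n in("scene","top","wrist"):cv2.imwrite(f"pics/{n}4.png",look(n))
E
```

```text
11.1 [ 0.53850623 -0.09055096  0.33264853] [-3.13411614e+00  2.07262159e-01  1.51360963e-03] to start (np.float64(0.000417629273451006), np.float64(-0.0006106963896042994))
scene blue [331 176  17  14  95] [array([562.3,  20.9]), array([17.5, 54.5]), np.float64(86.5)] z 0.2560341618485069
scene yellow [282 195  16  14 101] [array([ 542.7, -127.2]), array([15.2, 56.1]), np.float64(82.4)] z 0.25603383725970075
scene red [386 169   9   8  54] [array([586.4, 200.9]), array([22.4, 26.9]), np.float64(42.5)] z 0.2216349215827128
scene green [372 175   9   7  57] [array([579.9, 149.7]), array([22.6, 25.3]), np.float64(45.4)] z 0.22188746021885353
top blue [293 155   8  20  97] [array([560.8,  22.8]), array([13.7, 52.8]), np.float64(83.4)] z 0.2556882096103412
top yellow [349 170   6  13  55] [array([ 533.1, -125.4]), array([11.8, 33.5]), np.float64(84.1)] z 0.25600562372338365
top red [228 152  10   9  63] [array([587. , 200.8]), array([21.3, 23.6]), np.float64(19.8)] z 0.22091498651634045
top green [248 156   7   8  44] [array([579.3, 148.7]), array([20.6, 17.3]), np.float64(4.6)] z 0.2213761810278162
wrist blue [ 158  162   32   68 1538] [array([562.7,  23.7]), array([16.1, 54. ]), np.float64(83.4)] z 0.25602995189584654
wrist yellow [ 357  162   22   68 1312] [array([ 543.6, -123.7]), array([15. , 53.9]), np.float64(82.8)] z 0.25625399462429127
wrist red [  0 175   9  22 137] [array([582.6, 194.1]), array([ 7.7, 21.2]), np.float64(67.6)] z 0.21613345873260725
wrist green [ 28 171  38  28 821] [array([579.8, 153. ]), array([24.2, 30. ]), np.float64(1.6)] z 0.22191282542669416
```

Both frames agree. Now down beside the yellow lever on its pump side, then opening it slowly over about 4 s.

Emit:
step_arm([
  {"dx":0,"dy":0,"dz":0.05,"roll":0,"fingers":1},
  {"dx":0,"dy":0,"dz":0.08,"roll":0,"fingers":1},
  {"dx":0,"dy":0,"dz":0.092,"roll":0,"fingers":1},
  {"dx":0,"dy":0,"dz":0.092,"roll":0,"fingers":1},
  {"dx":0,"dy":0.004,"dz":0.092,"roll":0,"fingers":1},
  {"dx":0,"dy":0.008,"dz":0.092,"roll":0,"fingers":1},
  {"dx":0,"dy":0.011,"dz":0.092,"roll":0,"fingers":1},
  {"dx":0,"dy":0.012,"dz":0.092,"roll":0,"fingers":1},
])

```text
time: 12.25
tool_pos: [0.5373, -0.1026, 0.2418]
tcp_rot: [3.135, -0.206, 0.001]
wrist_force: [0.3, 1.5, 0.2]
width: -0.002
grip_force: 0.5
```

Emit:
step_arm([
  {"dx":-0.001,"dy":0.0025,"dz":0,"roll":0,"fingers":1},
  {"dx":-0.002,"dy":0.005,"dz":0,"roll":0,"fingers":1},
  {"dx":-0.003,"dy":0.0075,"dz":0,"roll":0,"fingers":1},
  {"dx":-0.0038,"dy":0.01,"dz":0,"roll":0,"fingers":1},
  {"dx":-0.0045,"dy":0.0127,"dz":0,"roll":0,"fingers":1},
  {"dx":-0.005,"dy":0.0152,"dz":0,"roll":0,"fingers":1},
  {"dx":-0.0054,"dy":0.0178,"dz":0,"roll":0,"fingers":1},
  {"dx":-0.0056,"dy":0.0204,"dz":0,"roll":0,"fingers":1},
])

```text
time: 13.25
tool_pos: [0.5291, -0.1207, 0.2413]
tcp_rot: [-3.133, 0.205, -0.001]
wrist_force: [2.6, 4.7, -0.7]
width: 0.0
grip_force: 2.1
```

Emit:
step_arm([
  {"dx":0,"dy":0.003,"dz":0,"roll":0,"fingers":1},
  {"dx":0,"dy":0.006,"dz":0,"roll":0,"fingers":1},
  {"dx":0.0004,"dy":0.009,"dz":0,"roll":0,"fingers":1},
  {"dx":0.001,"dy":0.012,"dz":0,"roll":0,"fingers":1},
  {"dx":0.0015,"dy":0.015,"dz":0,"roll":0,"fingers":1},
  {"dx":0.002,"dy":0.0175,"dz":0,"roll":0,"fingers":1},
  {"dx":0.0026,"dy":0.0203,"dz":0,"roll":0,"fingers":1},
  {"dx":0.0033,"dy":0.0231,"dz":0,"roll":0,"fingers":1},
])

```text
time: 14.25
tool_pos: [0.529, -0.1453, 0.2412]
tcp_rot: [-3.135, 0.205, 0.001]
wrist_force: [-0.9, 3.9, -0.6]
width: 0.002
grip_force: 1.8
```

Emit:
step_arm([
  {"dx":0.0012,"dy":0.0028,"dz":0,"roll":0,"fingers":1},
  {"dx":0.0026,"dy":0.0056,"dz":0,"roll":0,"fingers":1},
  {"dx":0.0044,"dy":0.0085,"dz":0,"roll":0,"fingers":1},
  {"dx":0.0062,"dy":0.0115,"dz":0,"roll":0,"fingers":1},
  {"dx":0.008,"dy":0.0142,"dz":0,"roll":0,"fingers":1},
  {"dx":0.01,"dy":0.0166,"dz":0,"roll":0,"fingers":1},
  {"dx":0.0122,"dy":0.019,"dz":0,"roll":0,"fingers":1},
  {"dx":0.0144,"dy":0.0212,"dz":0,"roll":0,"fingers":1},
])

```text
time: 15.25
tool_pos: [0.5405, -0.1681, 0.2411]
tcp_rot: [-3.135, 0.205, 0.001]
wrist_force: [-1.5, 4.7, -0.8]
width: -0.0
grip_force: 2.0
```

Emit:
step_arm([
  {"dx":0.0026,"dy":0.002,"dz":0,"roll":0,"fingers":1},
  {"dx":0.005,"dy":0.004,"dz":0,"roll":0,"fingers":1},
  {"dx":0.0078,"dy":0.006,"dz":0,"roll":0,"fingers":1},
  {"dx":0.011,"dy":0.008,"dz":0,"roll":0,"fingers":1},
  {"dx":0.0142,"dy":0.0096,"dz":0,"roll":0,"fingers":1},
  {"dx":0.0175,"dy":0.0112,"dz":0,"roll":0,"fingers":1},
  {"dx":0.0208,"dy":0.0124,"dz":0,"roll":0,"fingers":1},
  {"dx":0.0239,"dy":0.0133,"dz":0,"roll":0,"fingers":1},
])

```text
time: 16.25
tool_pos: [0.5623, -0.1843, 0.2411]
tcp_rot: [-3.135, 0.205, 0.002]
wrist_force: [-10.1, 6.1, 1.7]
width: 0.005
grip_force: 5.8
```

Emit:
step_arm([
  {"dx":0.0015,"dy":0,"dz":0,"roll":0,"fingers":1},
  {"dx":0.003,"dy":0,"dz":0,"roll":0,"fingers":1},
  {"dx":0.0045,"dy":0,"dz":0,"roll":0,"fingers":1},
  {"dx":0.006,"dy":0,"dz":0,"roll":0,"fingers":1},
  {"dx":0.006,"dy":0,"dz":0,"roll":0,"fingers":1},
])

```text
time: 16.88
tool_pos: [0.5624, -0.1843, 0.241]
tcp_rot: [-3.134, 0.205, 0.022]
wrist_force: [-21.7, 5.5, 9.2]
width: -0.001
grip_force: 11.5
```

The force is rising without motion, so this lever is at its stop too. Backing off and checking.

Emit:
step_arm([
  {"dx":-0.015,"dy":0,"dz":0,"roll":0,"fingers":1},
  {"dx":-0.035,"dy":0,"dz":0,"roll":0,"fingers":1},
  {"dx":-0.04,"dy":0,"dz":-0.05,"roll":0,"fingers":1},
  {"dx":-0.06,"dy":0,"dz":-0.1,"roll":0,"fingers":1},
  {"dx":-0.1,"dy":0,"dz":-0.15,"roll":0,"fingers":1},
  {"dx":-0.1,"dy":0,"dz":-0.15,"roll":0,"fingers":1},
])

```text
time: 17.62
tool_pos: [0.4709, -0.1736, 0.3988]
tcp_rot: [3.129, -0.206, 0.022]
wrist_force: [0.9, -0.4, 0.3]
width: -0.002
grip_force: 0.0
```

```bash
python3 - <<'E'
from h import *
s=read_state();print(s["time"],s["tool_pos"],s["wrist_force"])
for n in("scene","top","wrist"):cv2.imwrite(f"pics/{n}5.png",look(n))
E
```

```text
17.625 [ 0.47091028 -0.17362417  0.39880889] [ 0.86529745 -0.36449765  0.31999616]
scene blue [331 176  17  14  99] [array([563.3,  22.2]), array([17.5, 56.6]), np.float64(83.2)] z 0.25620622538961424
scene yellow [272 212  23  13 139] [array([ 583.6, -176.2]), array([57.8, 18.5]), np.float64(81.9)] z 0.2557864153648285
scene red [386 169   9   8  54] [array([588.4, 199.7]), array([21.9, 23. ]), np.float64(30.6)] z 0.22246273402882916
scene green [372 175   9   7  57] [array([580.9, 149. ]), array([23.6, 22.7]), np.float64(57.0)] z 0.22149755507521374
top blue [293 155   8  19  96] [array([562.6,  22.3]), array([13.5, 52. ]), np.float64(82.8)] z 0.25573120950427275
top red [228 152  10  10  66] [array([587.3, 200.7]), array([22.7, 23. ]), np.float64(30.0)] z 0.22085539051621472
top green [247 156   8   8  49] [array([580.7, 149. ]), array([20.4, 19.4]), np.float64(44.8)] z 0.22180775767096939
wrist blue [  79   87   33   63 1273] [array([562.1,  23.7]), array([17.3, 55. ]), np.float64(83.8)] z 0.25580913529605476
wrist yellow [ 278   54   63   19 1131] [array([ 582.9, -175.5]), array([53.6, 14.5]), np.float64(82.6)] z 0.25615883116790683
wrist green [  0 107  11  22 180] [array([577.5, 141.8]), array([ 7.8, 21.3]), np.float64(73.6)] z 0.21797892987487838
```

View pics/wrist5.png

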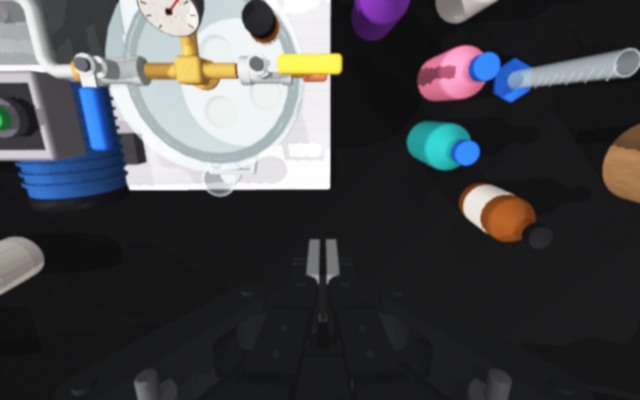

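View pics/scene5.png

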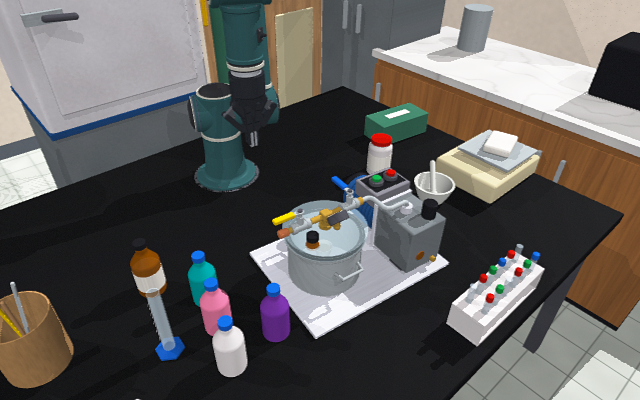

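The wrist view shows the yellow lever in line with the pipe (310,64) and the blue lever crosswise (95,118). The scene view shows the jar, beaker and bottles where they were at the start, and the arm is clear of everything.

```bash
python3 -c "
from workcell import *
print(finish_job())"
```

```text
the job is handed in; nothing more can be done
None
```

I shut the pump valve to its stop, pressed the red stop button right in, then opened the vent valve to its stop over about 4 s; the green button was not pressed, nothing standing about appeared to move, and the job was handed in at about 18 s.

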